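# Eject the spark-trap tray of a bench fume extractor with a release pin

## Task

The orange spark-trap tray of the blue fume extractor must come out for emptying: take the red-handled release pin from the wooden stand, reach through the slot in the extractor's lid, feel for the hidden spring catch and press it down gently (the catch bends easily: never push the pin against the extractor with more than 20 N) until the tray has run all the way out. Then put the pin back, upright and fully home, in the hole it came from, let go, and leave the other things on the bench where they are.

Things in the scene. Friction and masses are not known exactly. Their poses are not given: they have to be found in the camera images.
- slot (a point): Centre of the slot's mouth, on the upper face of the blue extractor's flat lid, 110 mm above the bench. z up, x to the extractor's back, y along the slot. Slot 11 mm wide (x), 48 mm long (y), straight walls 16 mm deep, framed in white. 18 mm below the lid's face lies a rubber-faced ledge with one 12 mm long pocket (y), its centre anywhere within 16 mm of this point along y (varies, not measured).
- extractor: Blue fume extractor, fixed, 260 (x) x 200 (y) x 110 mm; origin at the centre of its underside, axes as the slot's. The catch, a sprung black button in the ledge's pocket: top 23 mm below the lid's face; 2.5 N starts it moving, about 5 N trips it after 5 mm of travel, hard stop after 10 mm (7 N until there, then rising fast). The ledge gives about 1 mm at 6 N and never trips.
- tray (a joint): How far the orange tray is out of the extractor's front, m: 0 to 0.002 latched, 0.045 fully out. Once tripped, a damped spring drives it out in about 1.5 s; keep the catch down meanwhile: let up early, a second tooth stops the tray at about 0.018 (press the catch again to free it).
- tray_front (a point): Centre of the outer face of the tray's orange front (188 mm wide, 56 mm tall), 40 mm above the bench; the tray runs out along -x of the extractor. It has no handle.
- pin_grip (a point): Centre of the handle of the release pin: square red handle 16 x 16 mm, 55 mm tall, its z along the pin (up), x and y square to the handle's faces. The round steel shank below is 7 mm thick and 70 mm long with a blunt rounded tip; the tip lies 97.5 mm below this point. 90 g or so. It stands in one of the two holes of the stand, handle resting on the stand's top.
- pin_tip (a point): The very end of the release pin's shank, on its axis; z points along the pin towards the handle.
- stand: Pale wooden tool stand, 60 (x) x 150 (y) x 75 mm tall, fixed; origin at the centre of its underside. Two round holes 11 mm wide and 72 mm deep open in its top, at y = +40 and -40 mm; one holds the red pin and the other a black-handled punch of the same shape and size (which of them is which varies).
- punch_grip (a point): Centre of the square black handle of the punch in the stand's other hole; leave it there.
- level: Aluminium spirit level, 400 x 24 x 50 mm; a bystander, origin at the centre of its underside
- block: Pale wooden block, 120 x 60 x 45 mm; a bystander, origin at the centre of its underside
- block2: Planked wooden block, 100 x 70 x 45 mm; a bystander, origin at the centre of its underside
- tape: Black tape roll lying flat, 90 mm wide, 25 mm tall; a bystander, origin at the centre of its underside
- tube: Upright steel tube offcut, 42 mm wide, 90 mm tall; a bystander, origin at the centre of its underside
- magnet: Red triangular magnet square lying flat, about 100 mm, 14 mm tall; a bystander, origin at the centre of its underside
- chalk: White marker bar, 90 x 14 x 10 mm; a bystander, origin at the centre of its underside

How it is judged (in metres and radians):
On the way, in this order (a step that is already met when the one before it is completed fails the run):
1. the pin's tip is inside the slot, down at the ledge or deeper, with the tray still latched (z of pin_tip in the frame of slot below -0.014 m and x of pin_tip in the frame of slot between -0.008 and 0.008 m and y of pin_tip in the frame of slot between -0.026 and 0.026 m and value of joint tray below 0.004 m), for 0.1 s.
2. the tray has run out, 40 mm or more, with the pin's tip still in the slot (value of joint tray above 0.04 m and z of pin_tip in the frame of slot below 0 m and horizontal distance between pin_tip and slot below 0.03 m), for 0.1 s.
At the end, for the whole second after the job is handed in: The tray is 40 mm or more out; the red pin stands upright (within 7 degrees), released and at rest in the stand's hole it came from, fully home (its handle's centre within 10 mm of where it started) (value of joint tray above 0.04 m and distance of pin_grip from where it was at the start of the episode below 0.01 m and angle between pin_grip's own z axis and vertical below 0.12 rad and linear speed of pin below 0.02 m/s and contact force between the fingers and pin below 0.1 N); the robot touches nothing.
It fails at once if the pin presses any part of the extractor (lid, ledge, catch) with more than 20 N (contact force between pin and extractor above 20 N).
It fails at once if any bystander (level, wooden blocks, tape, tube, magnet, marker, punch) is moved more than 20 mm (distance of any of level, block, block2, tape, tube, magnet, chalk, punch_grip from where it was at the start of the episode above 0.02 m).
It also fails if it takes over 72 s, if anything falls off the work surface, if the arm or the gripper's body presses on something with over 40 N, if the wrist force passes 120 N, or if a joint passes its speed limit or range.

## Robot

A 6-joint arm with a two-finger parallel gripper is mounted at the origin on the work surface. World frame = base frame: x ahead of the robot, y to its left, z up, the work surface at z = 0. Lengths are in mm, angles in rad, forces in N, time in s.
With the tool pointing down it reaches from about 400 to 825 mm from the base axis. Payload 7 kg.
Tool frame: the origin (TCP) lies midway between the tips of the shut fingers; the grasp point (between the pads) lies 19 mm behind it; z points along the fingers, y is the line along which they close (so a half turn about z gives the same grasp; the last joint's range is limited). The gripper opens to 85 mm and grips with 20 to 120 N. Pads are 22 mm wide; open, the fingers measure 114 mm over their backs; the gripper's body (76 mm by 85 mm) begins 54 mm behind the grasp point. The pads swing forward as they close: fully open they stand 13 mm farther back than shut.
Start: joints at [-0.953, 0.359, 0.012, 0, -1.224, -0.288], TCP at [218.574, -638.608, 231.302] pointing down, gripper open.
Joint ranges: [-3.07, 3.07], [-1.43, 2.12], [-1.02, 1.25], [-3.03, 1.67], [-3.05, -0], [-3.03, 3.03]. Speed limits (rad/s): [2.39, 2.39, 3.01, 3.14, 3.14, 3.14].

## Interface

Orientations are given as a unit quaternion [w, x, y, z].
In Python, from rig import bot gives the robot as it stands. Calls block until the motion is done:
- bot.move_ptp(position, orientation): joint-space move of the TCP to a pose.
- bot.move_l(position, frame=None, velocity=150, stop_force=None): straight line of the TCP; frame=None keeps the orientation; velocity is the mean speed in mm/s. With stop_force (N) it stops when the force on the tool has changed by that much, and returns True; else False.
- bot.move_joints(angles): joint-space move.
- bot.grip(opening): finger opening in mm; the grip force is fixed at half the most; returns when the fingers have stopped.
- bot.dwell(seconds).
- bot.inverse_kinematics(position, orientation): joint angles nearest the present ones, or None.
- bot.get_image(name): name is "scene" or "side" or "wrist"; returns a dict with "image" (480x640x3 uint8, blue, green, red), "range_z" (480x640 float32, mm along the optical axis (not along the pixel's ray), 0 where there is no reading), "vfov" (degrees; the focal length in pixels is half the picture's height over the tangent of half this angle, whatever the lens; pixels are square), "cx", "cy" (the principal point, pixels), "k1" (the pictures are not rectified: a ray, as slopes to the right and down, at radius r is drawn at 1 + k1 r^2 times it, then the intrinsics apply), "R" (3x3) and "t" (3): a world point X has camera coordinates R X + t. Camera axes: x right, y down, z forward; pixel columns grow to the right and rows downward; lengths in mm; the calibration is good to about 2 mm. A picture is of the moment at which its call begins.
A pose or a line that the arm cannot do raises bot.PlanningError and nothing moves.
- bot.finish_job(): hands the job in, once; it reports no verdict.
Readings, each from a call of its own:
- bot.get_clock(): time.
- bot.get_qpos(): joint angles.
- bot.get_qvel(): joint speeds.
- bot.get_tau(): joint torques, N m.
- bot.get_ee_pos(): TCP position.
- bot.get_tool_rot(): TCP orientation.
- bot.get_force(): force on the tool from outside, world axes, zero at the start.
- bot.get_wrist_torque(): the same for the moment, N m.
- bot.get_width(): finger opening in mm.
Only numpy, scipy, OpenCV 4.12 (cv2) and the standard library are available. Lean on these libraries where they do the work, as an engineer would, in place of code of your own. Each camera call takes 0.05 s, during which the arm holds its last target. There are 200 camera calls.

## Working session

There is one attempt and no reset: what is moved stays moved. The work goes in short steps, each a Python script; the robot and the scene stay as the last script left them, time stands still between calls to the robot, and variables do not carry over. Pictures are saved under pics/ and viewed, on a budget of 10 in all, crops included, one or two more only if the job needs it, and the job is handed in when it is done.

```bash
ls; mkdir -p pics
cat > h.py <<'E'
import numpy as np, cv2, pickle
from rig import bot
def snap(n,f=None):
    d=bot.get_image(n)
    if f: cv2.imwrite('pics/'+f+'.png',d['image'])
    return d
def K(d):
    f=240/np.tan(np.radians(d['vfov'])/2); return f
def ray(d,u,v):
    f=K(d); x=(np.asarray(u,float)-d['cx'])/f; y=(np.asarray(v,float)-d['cy'])/f
    a,b=x.copy(),y.copy()
    for _ in range(20):
        s=1+d['k1']*(a*a+b*b); a,b=x/s,y/s
    return np.stack([a,b,np.ones_like(a)],-1)
def onplane(d,u,v,z):
    R,t=np.array(d['R']),np.array(d['t']); c=-R.T@t; r=ray(d,u,v)@R
    return c+r*((z-c[2])/r[...,2])[...,None]
def cloud(d):
    v,u=np.mgrid[:480,:640]; R,t=np.array(d['R']),np.array(d['t'])
    return (ray(d,u,v)*d['range_z'][...,None]-t)@R
E
python3 - <<'E'
from h import *
D={n:snap(n) for n in ('scene','side','wrist')}
pickle.dump({k:dict(v) for k,v in D.items()},open('d0.pkl','wb'))
cv2.imwrite('pics/a.png',D['scene']['image']);cv2.imwrite('pics/b.png',D['side']['image'])
for n,d in D.items(): print(n,-np.array(d['R']).T@d['t'],d['vfov'],d['k1'],(d['range_z']>0).mean())
E
```

```text
pics
scene [1458.93734577  511.39864041 1260.42810009] 42.983863382105895 -0.010488335766365238 0.9811263020833333
side [-158.06921836  652.297084    948.71473401] 55.91374904523968 -0.057272764099819455 0.995888671875
wrist [ 143.41912432 -664.16368981  373.77421091] 58.59238056199483 -0.019214037848363227 0.9958072916666667
```

View pics/a.png

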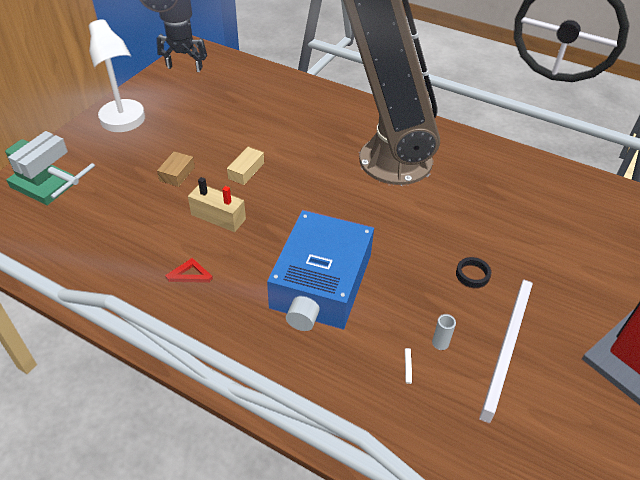

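View pics/b.png

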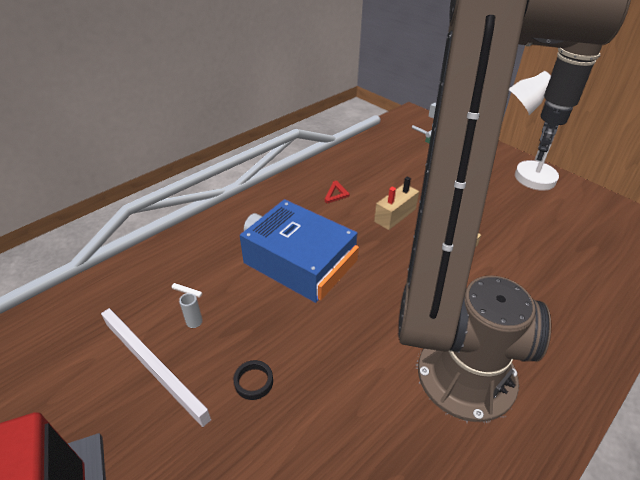

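The scene picture shows the red pin at (227,195), the black punch at (203,187), the stand at (217,207) and the slot frame at (319,262). The side picture shows the slot at (290,229), the pin at (392,195) and the orange front at (338,272). Next I'll take rough positions and look from close by with the wrist camera.

```bash
cat >> h.py <<'E'
def comps(m,amin=15):
    n,l,s,c=cv2.connectedComponentsWithStats(m.astype(np.uint8)); return [(s[i,4],c[i],l==i) for i in range(1,n) if s[i,4]>=amin]
def masks(d):
    h=cv2.cvtColor(d['image'],cv2.COLOR_BGR2HSV).astype(int); H,S,V=h[...,0],h[...,1],h[...,2]
    return dict(red=((H<6)|(H>174))&(S>150)&(V>80), white=(S<60)&(V>190), blue=(H>100)&(H<125)&(S>130)&(V>50), orange=(H>8)&(H<18)&(S>200)&(V>150))
E
python3 - <<'E'
from h import *
D=pickle.load(open('d0.pkl','rb'))
for n,p,s in (('scene',(227,195),(319,262)),('side',(392,195),(290,229))):
    d=D[n]; m=masks(d); P=cloud(d)
    for a,c,l in comps(m['red']):
        if np.hypot(*(c-p))<15: print(n,'red',a,c,onplane(d,c[0],c[1],102.5),P[l].min(0),P[l].max(0))
    for a,c,l in comps(m['white']):
        if np.hypot(*(c-s))<15:
            h=cv2.convexHull(cv2.findNonZero(l.astype(np.uint8)));M=cv2.moments(h);c=(M['m10']/M['m00'],M['m01']/M['m00'])
            print(n,'slot',a,c,onplane(d,*map(np.float64,c),110))
    b=m['blue']&(abs(P[...,2]-110)<6)
    X=onplane(d,*np.nonzero(b)[::-1],110)[:,:2]; X=X[np.hypot(*(X-X.mean(0)).T)<200]
    print(n,'lid',cv2.minAreaRect(X.astype(np.float32)))
    w=(abs(P[...,2]-75)<5)&(np.hypot(P[...,0]-0,P[...,1]-0)<900)
    u=np.nonzero(w); k=np.hypot(u[1]-p[0],u[0]-p[1])<40
    X=P[u][k]; print('stand top',X.mean(0),cv2.minAreaRect(X[:,:2].astype(np.float32)))
print(bot.get_tool_rot(),bot.get_ee_pos())
d=D['wrist'];print('wrist R',np.array(d['R']).round(3).tolist())
E
```

```text
scene red 125 [226.504 194.576] [ 495.17518083 -295.44497728  102.5       ] [ 3.78370325e+02 -3.95770724e+02 -3.59448881e-01] [1458.93734577  511.39864041 1260.42810009]
scene slot 108 (318.6320824135393, 261.28844738778514) [583.05826154  47.2535561  110.        ]
scene lid ((558.6248779296875, 43.53941345214844), (268.13800048828125, 200.79415893554688), 11.662105560302734)
stand top [ 503.68839425 -328.15866151   74.16144303] ((500.3150939941406, -332.9485168457031), (66.57405090332031, 155.8121795654297), 2.398750066757202)
side red 100 [391.14 194.35] [ 502.19666454 -300.99155853  102.5       ] [ 4.85319663e+02 -4.54877430e+02 -7.99230444e-02] [ 613.18531648 -283.37566169  133.20281667]
side slot 77 (289.49169435215947, 229.13399778516057) [585.65371238  45.69004871 110.        ]
side lid ((550.7256469726562, 42.44261932373047), (264.86761474609375, 207.0565185546875), 11.373544692993164)
stand top [ 492.57842102 -326.18640709   75.39637797] ((497.6761779785156, -335.8316345214844), (64.02433013916016, 154.4828338623047), 2.8589084148406982)
[-1.82650895e-04 -1.64101532e-01  9.86443245e-01  6.15696069e-04] [ 218.45345593 -638.29712898  230.57201922]
wrist R [[-0.325, 0.946, 0.0], [0.898, 0.308, 0.315], [0.298, 0.102, -0.949]]
```

```bash
cat >> h.py <<'E'
def q(psi): a=np.radians(psi)/2; return [0,float(np.cos(a)),float(np.sin(a)),0]
E
python3 - <<'E'
from h import *
S={}
def look(k,xy,z,psi):
    try: bot.move_ptp([xy[0],xy[1],z],q(psi))
    except bot.PlanningError as e: print(k,'fail',e); return
    bot.dwell(.3); S[k]=dict(snap('wrist',k)); print(k,bot.get_clock(),bot.get_ee_pos(),bot.get_qpos())
look('pinA',(498,-296),235,272.5)
look('pinB',(498,-296),235,92.5)
look('slotA',(584,46),220,101.5)
look('slotB',(584,46),220,281.5)
pickle.dump(S,open('d1.pkl','wb'))
if len(S): cv2.imwrite('pics/c.png',cv2.resize(np.vstack([np.hstack([S[k]['image'] if k in S else np.zeros((480,640,3),np.uint8) for k in r]) for r in (('pinA','pinB'),('slotA','slotB'))]),(800,600)))
E
```

```text
pinA 2.125 [ 497.77151215 -296.45262147  234.89182936] [-1.99726397e-01  2.00169519e-01 -1.99039308e-01  2.78136525e-06
 -1.17178410e+00  2.42414350e-01]
pinB 5.125 [ 497.97660134 -295.98636403  234.96475853] [-1.98812793e-01  1.99944128e-01 -1.99159202e-01  8.01879531e-06
 -1.17176371e+00 -2.89908744e+00]
slotA 10.2667 [584.0048933   46.00587764 219.99968832] [ 4.12157361e-01  2.20824893e-01 -2.07339193e-01 -2.51557858e-05
 -1.14260777e+00  2.93012049e+00]
slotB 13.2667 [583.98012012  45.99277704 219.99120478] [ 4.12148827e-01  2.20817332e-01 -2.07366010e-01 -3.29410789e-05
 -1.14263551e+00 -2.11386973e-01]
```

View pics/c.png

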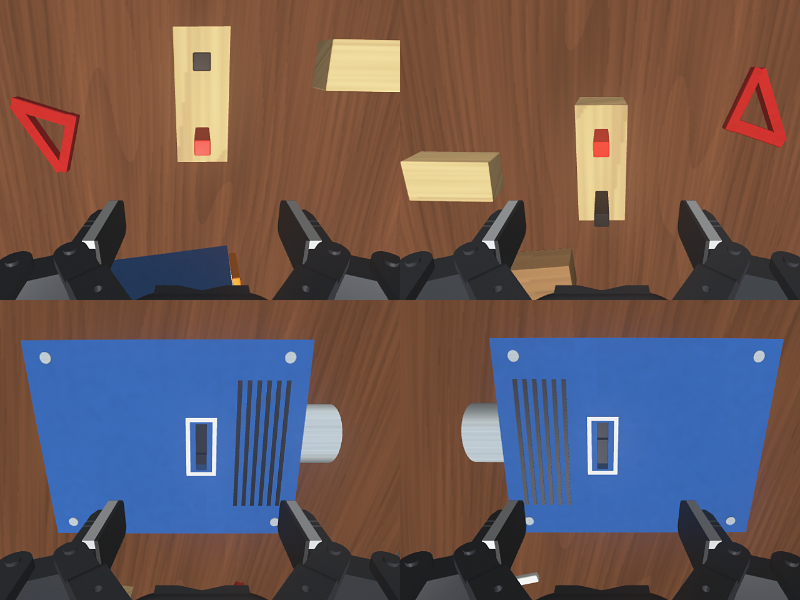

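Pictures: pinA shows the red handle top at about (202,147) in its panel, pinB shows it at (601,150), and in both the handle is square to the stand. The slot frame is at (201,447) and (602,446), square to the view, with darker sections visible inside the slot. Next: precise positions, and a crop of the slot.

Run:
```python
from h import *
S=pickle.load(open('d1.pkl','rb'))
def rect(d,m,z):
    p=cv2.findNonZero(m.astype(np.uint8))[:,0].astype(float); X=onplane(d,p[:,0],p[:,1],z)[:,:2]; return cv2.minAreaRect(X.astype(np.float32))
for k in ('pinA','pinB'):
    d=S[k]; P=cloud(d); V=d['image'][...,2]; h=cv2.cvtColor(d['image'],cv2.COLOR_BGR2HSV)
    for a,c,l in comps(masks(d)['red']&(V>215),100): 
        print(k,a,c,np.median(P[l],0),rect(d,l,130))
    st=(abs(P[...,2]-75)<3)&(h[...,1]<150)&(V>150)
    for a,c,l in comps(st,2000): print(k,'stand',a,rect(d,l,75))
T=[]
for k in ('slotA','slotB'):
    d=S[k]
    for a,c,l in comps(masks(d)['white']&(abs(cloud(d)[...,2]-110)<8),300):
        if 250<c[0]<400: print(k,'frame',a,c,rect(d,l,110), 'lidz',np.median(cloud(d)[l],0))
    I=d['image'][180:290,270:370]; T.append(cv2.convertScaleAbs(cv2.resize(I,None,fx=4,fy=5.4,interpolation=cv2.INTER_CUBIC),alpha=1.8))
cv2.imwrite('pics/d.png',np.hstack(T))
```

```text
pinA 664 [ 77.79819277 246.04518072] [ 717.20435093 -237.95689682   14.96126337] ((654.035400390625, -290.7040100097656), (9.255932807922363, 54.47665023803711), 29.53951072692871)
pinA 359 [323.66016713 233.25626741] [ 498.4797442  -300.20331803  130.57853903] ((499.0012512207031, -296.8462219238281), (14.74249267578125, 14.729113578796387), 2.5066113471984863)
pinA stand 16555 ((501.08294677734375, -336.9501647949219), (60.3763427734375, 150.02435302734375), 2.7481939792633057)
pinB 611 [321.68412439 238.40425532] [ 498.93485942 -296.37614045  130.67053783] ((498.9394836425781, -296.8394470214844), (15.346524238586426, 14.797773361206055), 2.525851249694824)
pinB stand 12419 ((500.8874206542969, -337.12353515625), (60.1998176574707, 151.36898803710938), 2.786668300628662)
slotA frame 1628 [321.42383292 233.85687961] ((585.0409545898438, 45.03180694580078), (30.161396026611328, 59.45389938354492), 11.514323234558105) lidz [584.75169803  47.35956335 111.39949347]
slotB frame 1586 [323.71563682 230.82093317] ((584.8614501953125, 45.558712005615234), (30.14021873474121, 59.19704055786133), 11.546733856201172) lidz [585.88186836  42.60576065 111.20279949]
```

View pics/d.png

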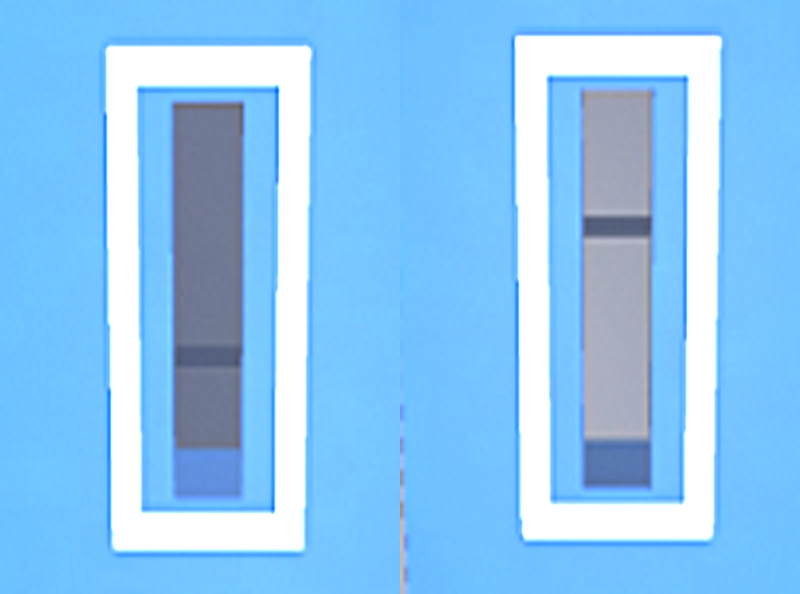

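Slot crop: a dark band shows at crop (208,356) in view A and (617,226) in view B. I read these as the far walls of the pocket, which would give both of its ends. I'll project them onto the ledge plane, then grasp the pin.

```bash
cat >> h.py <<'E'
SL=np.array([584.95,45.3]); YA=np.radians(11.53); EY=np.array([-np.sin(YA),np.cos(YA)]); EX=np.array([np.cos(YA),np.sin(YA)])
PIN=np.array([498.97,-296.84])
E
python3 - <<'E'
from h import *
S=pickle.load(open('d1.pkl','rb'))
for k,u,v in (('slotA',322,180+367/5.4),('slotB',324.25,180+238/5.4)):
    X=onplane(S[k],np.float64(u),np.float64(v),92.)[:2]-SL; print(k,X@EX,X@EY)
bot.move_ptp([*PIN,180],q(272.5)); bot.grip(60)
bot.move_l([*PIN,92],velocity=100,stop_force=8)   # grasp point at z=111, tips clear stand by 17
w=bot.grip(0); print(w,bot.get_width(),bot.get_ee_pos(),bot.get_force(),bot.get_clock())
bot.dwell(.2); print(bot.get_width(),bot.get_force(),bot.get_qpos())
snap('wrist','e')
E
```

```text
slotA 0.37421751999215846 -14.483141670784159
slotB -0.3302893585624884 -0.9800760103207173
False 15.028411871260571 [ 499.13320827 -296.88781243   92.414499  ] [-0.4789858   1.68904231  3.98608406] 16.475
15.076040919058398 [-1.71553969  1.14307291  5.50144005] [-1.99928301e-01  3.32048527e-01 -3.77042465e-01  1.94484878e-04
 -8.61266166e-01  2.43621930e-01]
```

View pics/e.png

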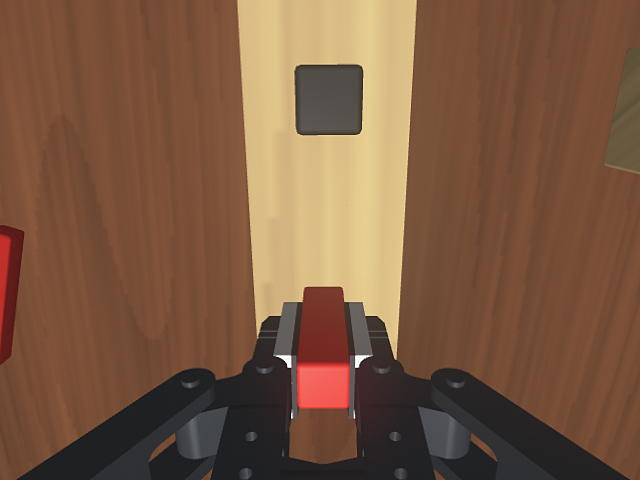

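The pin is held square, with the opening at 15 mm against a 16 mm handle. The image shows the red handle between the pads at (325,350) and the punch clear at (328,100). The pocket estimate is y ≈ -7.7 in the slot frame. Lift, carry and insert.

Run:
```python
from h import *
e=bot.get_ee_pos(); x,y=PIN
print(bot.move_l([x,y,e[2]+85],velocity=80), bot.get_width())
bot.move_l([x,y,245],velocity=120)
t=SL-7.7*EY
bot.move_ptp([*t,245],q(281.5))
bot.move_l([*t,205],velocity=60); bot.dwell(.4)
print(bot.get_ee_pos(),bot.get_force(),bot.get_width(),bot.get_clock())
d=snap('wrist','f'); s=snap('scene'); 
d2=snap('side'); cv2.imwrite('pics/g.png',np.hstack([cv2.resize(s['image'][200:300,270:370],(400,400)),cv2.resize(d2['image'][150:250,240:340],(400,400))]))
```

```text
False 15.25353053373943
[586.52233367  37.79193925 205.15404233] [-0.11500386  0.30952942 -1.07020765] 15.232339917242552 21.175
```

View pics/g.png

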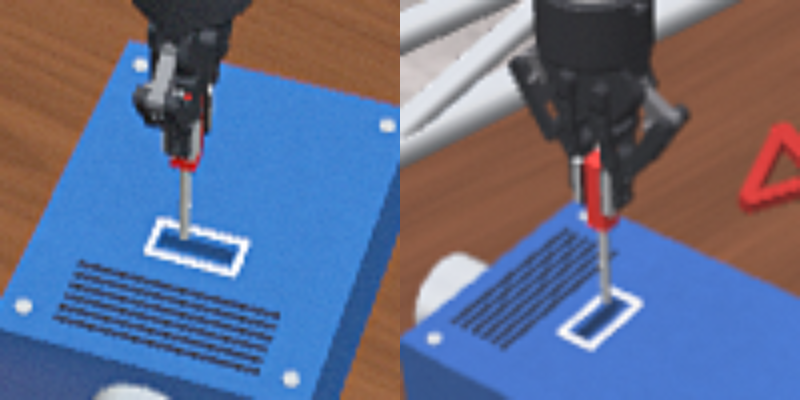

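View pics/f.png

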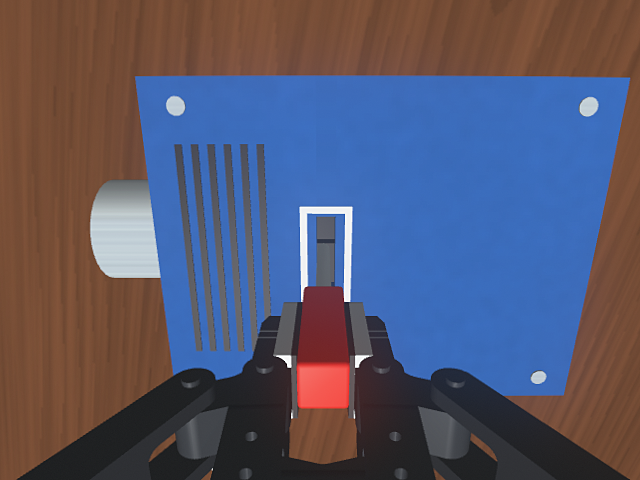

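Pictures: scene and side show the pin hanging upright just above the slot's mouth, at about (183,235) and (606,298) in the crops. The wrist view shows it lined up with the slot at (326,250). Probing down gently.

Run:
```python
from h import *
t=SL-7.7*EY
def r(m): print(m,np.array(bot.get_ee_pos()).round(2),'tipz',round(bot.get_ee_pos()[2]-87.4-110,2),np.array(bot.get_force()).round(2),round(bot.get_clock(),2))
h=bot.move_l([*t,110+87.4-15.5],velocity=25,stop_force=3); r(h)
if not h:
    bot.dwell(.3); r('in')
    h=bot.move_l([*t,110+87.4-25],velocity=10,stop_force=3); r(h); bot.dwell(.2); r('')
```

```text
False [586.61  37.79 182.1 ] tipz -15.3 [ 0.51  0.74 -1.97] 22.4
in [586.52  37.75 182.  ] tipz -15.4 [-0.47  0.14 -1.01] 22.7
True [586.49  37.71 173.74] tipz -23.66 [-0.5   0.08  3.53] 23.47
 [586.4   37.7  173.54] tipz -23.86 [0.17 0.35 5.26] 23.67
```

Contact came at -23.7 mm, well below the -18 mm ledge, so this is the catch. Pressing to 7 mm of travel and holding.

Run:
```python
from h import *
t=SL-7.7*EY
def r(m): print(m,'tipz',round(bot.get_ee_pos()[2]-87.4-110,2),np.array(bot.get_force()).round(2),round(bot.get_clock(),2))
h=bot.move_l([*t,110+87.4-30.3],velocity=10,stop_force=6); r(h)
for _ in range(3): bot.dwell(.8); r('hold')
d=snap('side','i')
P=cloud(d); m=masks(d)['orange']; 
X=P[m&(P[...,2]>5)&(P[...,2]<75)][:,:2]-SL; X=X[np.hypot(*X.T)<300]
print('front x', np.percentile(X@EX,[2,50,98]),m.sum())
cv2.imwrite('pics/i.png',cv2.resize(d['image'][150:350,200:440],(720,600)))
```

```text
False tipz -30.35 [1.01 0.1  4.13] 24.41
hold tipz -30.29 [1.3  0.26 2.56] 25.21
hold tipz -30.3 [ 1.17 -0.07  2.85] 26.01
hold tipz -30.31 [0.96 0.38 3.07] 26.81Traceback (most recent call last):
  File "<stdin>", line 9, in <module>
    return _quantile_unchecked(
        a, q, axis, out, overwrite_input, method, keepdims, weights)
    return _ureduce(a,
                    func=_quantile_ureduce_func,
    ...<5 lines>...
                    overwrite_input=overwrite_input,
                    method=method)
    r = func(a, **kwargs)
    result = _quantile(arr,
                       quantiles=q,
    ...<2 lines>...
                       out=out,
                       weights=wgt)
    slices_having_nans = np.isnan(arr[-1, ...])
                                  ~~~^^^^^^^^^
IndexError: index -1 is out of bounds for axis 0 with size 0
```

View pics/i.png

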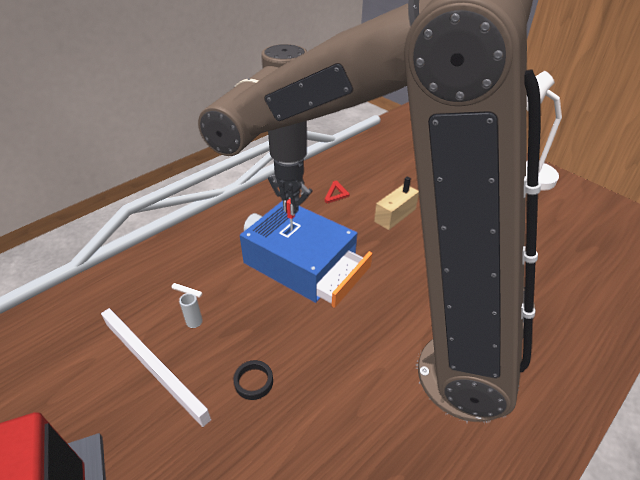

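The side picture shows the tray out, with its orange front at about (352,278) and the white tray inside at (345,272). Measuring the travel before I let up.

Run:
```python
from h import *
D=pickle.load(open('d0.pkl','rb'))
for n,d in (('old',D['side']),('new',snap('side'))):
    h=cv2.cvtColor(d['image'],cv2.COLOR_BGR2HSV).astype(int); P=cloud(d)
    m=(h[...,0]>5)&(h[...,0]<22)&(h[...,1]>190)&(h[...,2]>140); m[:230]=0; m[320:]=0; m[:,:300]=0; m[:,400:]=0
    c=max(comps(m,20),key=lambda q:q[0]); X=P[c[2]]-[*SL,0]
    r,cc=np.nonzero(c[2]); 
    print(n,c[0],c[1],'x',np.percentile(X[:,:2]@EX,[5,50,95]).round(1))
    Y=onplane(d,*c[1],40.)[:2]-SL; print('centroid on z=40 -> x',Y@EX,'y',Y@EY)
```

```text
Traceback (most recent call last):
ValueError: max() iterable argument is empty
```

Run:
```python
from h import *
D=pickle.load(open('d0.pkl','rb'))
for n,d in (('old',D['side']),('new',snap('side'))):
    h=cv2.cvtColor(d['image'],cv2.COLOR_BGR2HSV).astype(int); P=cloud(d)
    b=d['image'].astype(int); 
    m=(b[...,2]-b[...,0]>110)&(h[...,1]>150)&(b[...,2]>150); m[:235]=0; m[320:]=0; m[:,:300]=0; m[:,400:]=0
    L=comps(m,20)
    if not L: print(n,h[268:277,336:345].reshape(-1,3)[::9]); continue
    c=max(L,key=lambda q:q[0]); X=P[c[2]]-[*SL,0]
    print(n,c[0],c[1],'x',np.percentile(X[:,:2]@EX,[5,50,95]).round(1))
    Y=onplane(d,*c[1],40.)[:2]-SL; print('centroid on z=40 -> x',Y@EX,'y',Y@EY)
```

```text
old 244 [335.38114754 269.75409836] x [-173.6 -168.4 -163.1]
centroid on z=40 -> x -156.33836835216533 y -0.581001014243661
new 270 [349.30740741 277.12592593] x [-218.6 -213.3 -207.2]
centroid on z=40 -> x -202.66500285001732 y 0.5009853986138424
```

The tray moved 45 mm out (median -168.4 → -213.3, rays agree at 46). Withdrawing and returning the pin.

Run:
```python
from h import *
t=SL-7.7*EY
def r(m): print(m,np.array(bot.get_ee_pos()).round(2),np.array(bot.get_force()).round(2),round(bot.get_width(),2),round(bot.get_clock(),2))
bot.move_l([*t,245],velocity=60); r('out')
g=np.array([499.1,-296.87])
bot.move_ptp([*g,245],q(272.5)); bot.move_l([*g,175],velocity=80); bot.dwell(.3); r('above')  # tip z 87.6
h=bot.move_l([*g,155],velocity=25,stop_force=5); r(h)
if not h:
    h=bot.move_l([*g,91.4],velocity=25,stop_force=5); r(h)
s=snap('scene')
cv2.imwrite('pics/j.png',cv2.resize(s['image'][140:250,160:270],(600,600)))
```

```text
out [586.27  37.7  244.52] [ 0.38  0.27 -1.36] 14.95 28.41
above [ 499.21 -296.94  175.34] [ 0.05 -1.73 -1.96] 15.13 31.03
False [ 499.21 -296.92  155.17] [ 0.11 -0.5  -1.49] 15.53 31.98
True [ 499.13 -296.87   92.34] [0.3  0.62 5.82] 14.83 34.32
```

View pics/j.png

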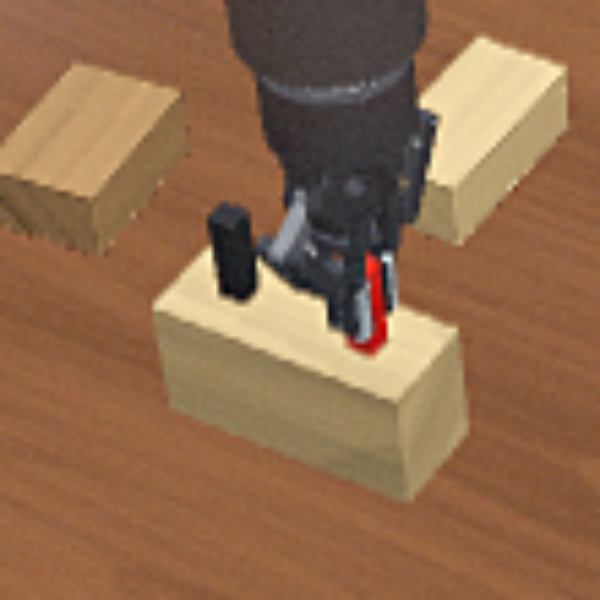

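The pin is fully home: contact at z = 92.34, against 92.41 at the grasp, and the handle sits on the stand at (370,340) in the crop. Release, retreat and check.

Run:
```python
from h import *
bot.grip(60); bot.dwell(.2)
bot.move_l([499.1,-296.87,235],velocity=80); 
bot.move_ptp([498,-296,235],q(272.5)); bot.dwell(.4)
d=snap('wrist'); print(bot.get_force(),bot.get_clock())
P=cloud(d); V=d['image'][...,2]
for a,c,l in comps(masks(d)['red']&(V>215),100):
    p=cv2.findNonZero(l.astype(np.uint8))[:,0].astype(float); X=onplane(d,p[:,0],p[:,1],130)[:,:2]; print(a,c,np.median(P[l],0),cv2.minAreaRect(X.astype(np.float32)))
D=pickle.load(open('d0.pkl','rb'))
for n in ('scene','side'):
    s=snap(n); w=cv2.absdiff(s['image'],D[n]['image']).max(2)>60
    print(n,[(int(a),c.round()) for a,c,l in comps(w,30)])
    cv2.imwrite('pics/k_%s.png'%n,s['image'])
```

```text
[-0.5562059   0.19422021 -0.80592668] 37.7083
1688 [ 84.20616114 230.24822275] [ 712.17413191 -253.69359919   14.9182141 ] ((651.086181640625, -295.9588623046875), (56.2449836730957, 46.654510498046875), 73.97425079345703)
287 [321.16724739 231.52961672] [ 500.73120253 -301.1062635   130.56164945] ((500.56121826171875, -296.8572998046875), (14.742999076843262, 14.712509155273438), 2.573873996734619)
scene [(7996, array([222.,  66.])), (115, array([203.,   6.])), (91, array([274.,  16.])), (37, array([311.,   8.])), (718, array([327.,  17.])), (9278, array([424.,  55.])), (34, array([350.,  11.])), (37, array([244.,  25.])), (79, array([301.,  36.])), (57, array([282.,  33.])), (134, array([398.,  97.])), (231, array([371., 106.])), (30, array([430., 103.])), (31, array([409., 112.])), (52, array([416., 130.])), (114, array([403., 143.])), (100, array([426., 153.])), (224, array([343., 217.]))]
side [(1396, array([590.,  36.])), (38, array([437.,  18.])), (596, array([324.,  44.])), (274, array([347.,  57.])), (2471, array([503., 161.])), (98, array([576.,  59.])), (2339, array([561.,  98.])), (318, array([474., 110.])), (52, array([459., 101.])), (49, array([401., 105.])), (1109, array([421., 149.])), (771, array([396., 128.])), (92, array([458., 182.])), (73, array([447., 247.])), (1182, array([341., 275.])), (33, array([518., 282.])), (88, array([485., 300.])), (130, array([401., 320.])), (55, array([484., 320.])), (185, array([540., 348.])), (84, array([525., 355.])), (272, array([413., 358.])), (448, array([428., 373.])), (123, array([465., 364.]))]
```

View pics/k_scene.png

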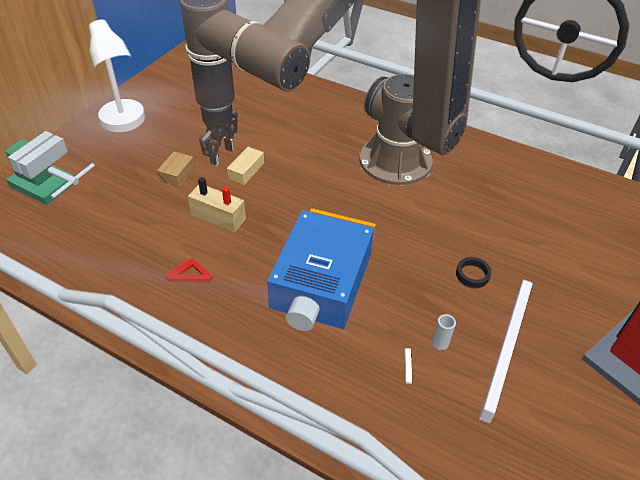

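The picture shows the pin upright at (227,195) as at the start, the orange front out at (343,217), and the other things in their original places. Handing in.

```bash
python3 -c "
from rig import bot
print(bot.finish_job(),bot.get_clock())"
```

```text
the job is handed in; nothing more can be done
the job is handed in; nothing more can be done
```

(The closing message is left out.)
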